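# Stack the bead trays on the drying sled and slide it under the shelf

## Robot

A 6-joint arm with a two-finger parallel gripper is mounted at the origin on the work surface. World frame = base frame: x ahead of the robot, y to its left, z up, the work surface at z = 0. Lengths are in m, angles in rad, forces in N, time in s.
With the tool pointing down it reaches from about 0.275 to 0.875 m from the base axis. Payload 12.5 kg.
Tool frame: the origin (TCP) lies at the very end of the fingers, on their centre line; the grasp point (between the pads) lies 19 mm behind it; z points along the fingers, y is the line along which they close (so a half turn about z gives the same grasp; the last joint's range is limited). The gripper opens to 85 mm and grips with 20 to 120 N. Pads are 22 mm wide; open, the fingers measure 114 mm over their backs; the gripper's body (76 mm by 85 mm) begins 54 mm behind the grasp point. The pads swing forward as they close: fully open they stand 13 mm farther back than shut.
Start: joints at [-1.259, 0.351, 1.652, -0, 1.139, -0.085], TCP at [0.213, -0.507, 0.231] pointing down, gripper open.
Joint ranges: [-2.75, 2.75], [-0.79, 2.1], [0.01, 2.65], [-1.57, 4.71], [0.07, 3.14], [-2.87, 2.87]. Speed limits (rad/s): [2.22, 2.22, 2.79, 3.14, 3.14, 3.14].

## Interface

Orientations are given as a rotation vector (axis times angle).
In Python, from workcell import ctrl gives the robot as it stands.
- The arm moves only by the tool drive_tool, never from a script. Its argument "moves" is a list of rows, each a list of 3 entries, a list of its own where there are three numbers: the closure, from 0 (fully open) to 1 (shut), then the shift along the tool's x, y, z in cm, then the turn about the tool's z in degrees. A call has 1 to 20 rows; each row is the pose to reach, as a shift and turn from the pose commanded when the call began, along the tool's axes at that moment; what a row does not reach only later rows make up. A row lasts 1/12 s, in which the tool goes at most 41.7 mm and 7.16 degrees, less where a joint would pass 70% of its speed; a pose out of reach is approached as far as the arm can. A call with a gripper value outside its range is refused whole. The fingers move at their own pace and stop on an object; "force" is the grip in N (left out, the last holds). Time passes only in rows, so rows that repeat a pose let the fingers close. It gives the time, the measured TCP pose, the force, the opening and the grip force at its end, in the units of the state.
- ctrl.observe(): the state, without advancing time (a new reading comes with each control period).
- ctrl.snapshot(name): name is "scene" or "top" or "wrist"; returns the picture (480x640x3 uint8, red, green, blue); there is no depth.
- ctrl.get_calibration(name): a dict with "fx", "fy", "cx", "cy" (pixels), "R" (3x3) and "t" (3): a world point X has camera coordinates R X + t. Camera axes: x right, y down, z forward; pixel columns grow to the right and rows downward; lengths in m; the calibration is good to about 2 mm. A picture is of the moment at which its call begins: read the wrist's pose just before it. get_calibration takes no time and is no camera call; for the wrist camera it gives the pose at the moment of the call.
- ctrl.finish_job(): hands the job in; it is judged then, once.
The state is a dict: "time_s": time; "joint_pos": joint angles; "joint_velocities": joint speeds; "effort": joint torques, N m; "tcp_pos": TCP position; "ee_rot": TCP orientation; "force": force on the tool from outside, world axes, zero at the start; "ft_torque": the same for the moment, N m; "gripper_width": finger opening in m; "gripper_force": force on a finger pad.
Only numpy, scipy, OpenCV 4.12 (cv2) and the standard library are available. Lean on these libraries where they do the work, as an engineer would, in place of code of your own. Each camera call takes 0.05 s, during which the arm holds its last target. There are 200 camera calls.

## Task

Put the freshly painted beads away to dry: draw the drying sled out from under the bench shelf, and stack every bead tray that is on the bench on its bed, one on top of another and lengthwise between the two cheeks, the trays pushed alternately up against one cheek and then the other so that each rests on the rim below and leaves an open end for air. Then slide the loaded sled back between the legs until it is fully home against the stretcher, with the trays still staggered, and let nothing on it touch the underside of the shelf. Leave the other things on the bench where they are.

Things in the scene. Friction and masses are not known exactly. Their poses are not given: they have to be found in the camera images.
- shelf: Low wooden bench shelf on four legs, fixed to the bench. Origin on the bench under its middle; z up; -x is its open front, towards the robot. Legs 25 mm square, centred at x = +-0.076, y = +-0.1425 (opening 260 mm wide). Along the back lies a stretcher, 45 mm high, front face at x = +0.068, the stop for the sled. Fully home, the sled's origin is at x = -0.052 here.
- deck: Grey lipped top of the shelf, 180 mm deep (x), 340 mm wide (y). Origin and axes are those of the shelf. Its front edge is at x = -0.090, its underside 150 mm above the bench, the top of its lip at 194 mm; the goods standing on it reach 245 mm.
- sled: Drying sled: loose plywood board 240 mm long (x), 200 mm wide (y), 12 mm high, about 0.5 kg, on smooth glides on the bench. Origin at the centre of its underside; x points to its back edge (x = +0.120), which goes in under the shelf first; y to its left. It carries a red grip rail near its front edge and a dark end cheek at each side of the bed.
- sled_rail (a point): Middle of the sled's red grip rail, 35 mm above the bench, at x = -0.113 of the sled. The rail is 14 mm thick (sled x), 120 mm long (sled y), its top 55 mm above the bench; pinch it across its thickness from above. With the sled home it stands 75 mm in front of the deck's edge.
- sled_bed (a point): Centre of the bed between the cheeks, on the board's top face (12 mm above the bench), at x = +0.022, y = 0 of the sled; axes as the sled. Two blue lines mark it. The cheeks are 66 mm long in x, centred at this x, 12 mm thick, inner faces at y = +-0.085, tops 109 mm above the bench. Drawn out 170 mm from home, the bed's centre is 110 mm in front of the deck's edge.
- tray_a_center (a point): Centre (half-way up) of a loose white open bead tray with red and orange beads fixed inside, below its rim: 62 mm wide (its x), 130 mm long (its y), 26 mm high, walls 4 mm, about 0.14 kg, z up. A foot under its whole length, 45 mm wide and 4 mm deep, drops between the long walls of a tray below (54 mm apart; end walls 7 mm lower): stacking pitch 22 mm. Up to five trays; some are absent.
- tray_b_center (a point): Centre (half-way up) of a loose white open bead tray with green and yellow beads fixed inside, below its rim: 62 mm wide (its x), 130 mm long (its y), 26 mm high, walls 4 mm, about 0.14 kg, z up. A foot under its whole length, 45 mm wide and 4 mm deep, drops between the long walls of a tray below (54 mm apart; end walls 7 mm lower): stacking pitch 22 mm. Up to five trays; some are absent.
- tray_c_center (a point): Centre (half-way up) of a loose white open bead tray with blue and white beads fixed inside, below its rim: 62 mm wide (its x), 130 mm long (its y), 26 mm high, walls 4 mm, about 0.14 kg, z up. A foot under its whole length, 45 mm wide and 4 mm deep, drops between the long walls of a tray below (54 mm apart; end walls 7 mm lower): stacking pitch 22 mm. Up to five trays; some are absent.
- tray_d_center (a point): Centre (half-way up) of a loose white open bead tray with brown and grey beads fixed inside, below its rim: 62 mm wide (its x), 130 mm long (its y), 26 mm high, walls 4 mm, about 0.14 kg, z up. A foot under its whole length, 45 mm wide and 4 mm deep, drops between the long walls of a tray below (54 mm apart; end walls 7 mm lower): stacking pitch 22 mm. Up to five trays; some are absent.
- tray_e_center (a point): Centre (half-way up) of a loose white open bead tray with orange and green beads fixed inside, below its rim: 62 mm wide (its x), 130 mm long (its y), 26 mm high, walls 4 mm, about 0.14 kg, z up. A foot under its whole length, 45 mm wide and 4 mm deep, drops between the long walls of a tray below (54 mm apart; end walls 7 mm lower): stacking pitch 22 mm. Up to five trays; some are absent.
- spray: Bystander: small green bottle with a white cap, 130 mm tall, 44 mm across; origin at the centre of its underside. To be left alone.
- jar: Bystander: small amber jar with black lid, 65 mm tall, 60 mm across; origin at the centre of its underside. To be left alone.
- tape: Bystander: yellow roll of tape lying flat, 90 mm across, 25 mm high; origin at the centre of its underside. To be left alone.
- brush: Bystander: paint brush lying flat, 170 mm long. To be left alone.
- mug: Bystander: blue mug, 85 mm tall, 76 mm across; origin at the centre of its underside. To be left alone.
- jar_lid: Bystander: red jar lid lying flat, 76 mm across, 14 mm high; origin at the centre of its underside. To be left alone.
Not all that is in view belongs to the job. What is shaped like the part that bears tray_b_center but turquoise is not meant.

How it is judged:
By the outcome, as a careful person would: the job done as asked, in the order asked, and still so for the second after the job is handed in, with the robot touching nothing.
Of tray_a, tray_b, tray_c, tray_d, tray_e only 3 to 5 are there at a start; the rules pass over those that are not, and their reading is None.
At some moment in a run one of tray_a, tray_b, tray_c, tray_d, tray_e may be knocked a few centimetres aside while the robot is not near it.
Once in a run the grip may slacken for a moment while it holds something.
It also fails if it takes over 210 s, if anything falls off the work surface, if the arm or the gripper's body presses on something with over 40 N, if the wrist force passes 120 N, or if a joint passes its speed limit or range.

## Working session

There is one attempt and no reset: what is moved stays moved. The work goes in short steps, Python scripts to look and compute and a tool call to move; the robot and the scene stay as the last step left them, time stands still between calls to the robot, and variables do not carry over. Pictures are saved under pics/ and viewed, at most 16 in all, crops included, and the job is handed in when it is done.

Besides the shell and the picture viewer there is one more tool, called in YAML: its name, and indented under it one key for each argument. drive_tool: Moves the arm, as the interface text tells. Its arguments: {"type":"object","properties":{"moves":{"type":"array","items":{"type":"array"}},"force":{"type":"number"}},"required":["moves"]}

```bash
mkdir -p pics
cat > h.py <<'E'
import numpy as np, cv2
from workcell import ctrl
def snap(n,f):
    s=ctrl.observe(); c=ctrl.get_calibration(n); im=ctrl.snapshot(n); cv2.imwrite('pics/'+f,im[:,:,::-1]); np.save('pics/'+f+'.npy',im); return im,c
def px2w(c,uv,z):
    d=np.array([(uv[0]-c['cx'])/c['fx'],(uv[1]-c['cy'])/c['fy'],1.]); R=np.array(c['R']);t=np.array(c['t'])
    o=-R.T@t; r=R.T@d; return o+r*(z-o[2])/r[2]
def w2px(c,X):
    p=np.array(c['R'])@np.array(X)+np.array(c['t']); return c['fx']*p[0]/p[2]+c['cx'],c['fy']*p[1]/p[2]+c['cy']
E
python3 - <<'E'
from h import *
for n in('scene','top'):
    im,c=snap(n,n+'0.png'); print(n,c)
a=cv2.imread('pics/top0.png'); cv2.imwrite('pics/top0b.png',cv2.resize(a,(800,600),interpolation=cv2.INTER_CUBIC))
s=ctrl.observe();print(s['tcp_pos'],s['ee_rot'],s['time_s'],s['force'])
E
```

```text
scene {'fx': 499.09102657410955, 'fy': 499.09102657410955, 'cx': 314.77565381117887, 'cy': 241.7784440777471, 'R': array([[-0.2175366 ,  0.97587313, -0.01869395],
       [ 0.55514751,  0.10795225, -0.82471665],
       [-0.80280076, -0.18978396, -0.56523711]]), 't': array([ 0.12344633, -0.25510891,  1.65924992])}
top {'fx': 604.6846473714759, 'fy': 604.6846473714759, 'cx': 330.6429307795103, 'cy': 242.50153661996586, 'R': array([[-2.04419585e-02, -9.99790605e-01,  9.34026422e-04],
       [-9.95587871e-01,  2.02704366e-02, -9.16182288e-02],
       [ 9.15801112e-02, -2.80276141e-03, -9.95793768e-01]]), 't': array([0.0302382 , 0.53945164, 1.61864035])}
[ 0.21248481 -0.50696037  0.23078776] [-3.07887581e+00 -6.18976524e-01  1.67692138e-04] 0.1 [-0.17688603  0.27978441 -0.35194626]
```

View pics/top0b.png

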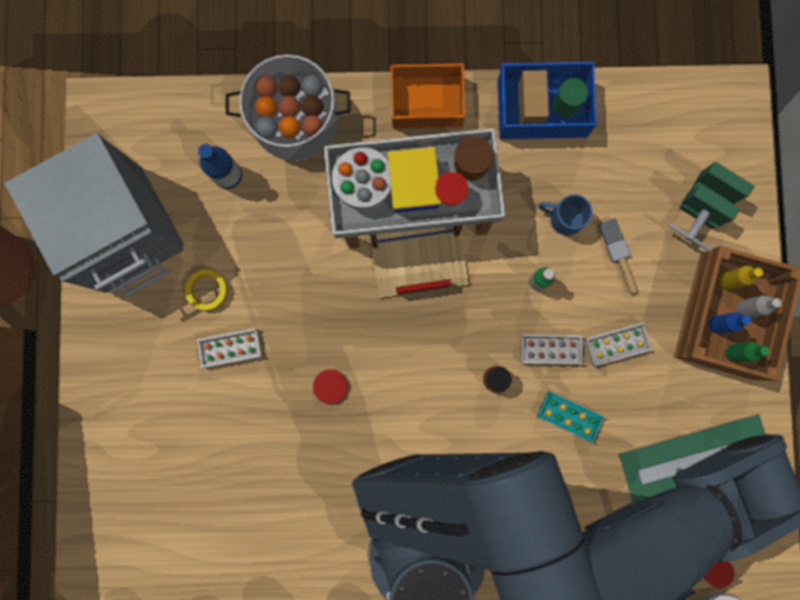

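View pics/scene0.png

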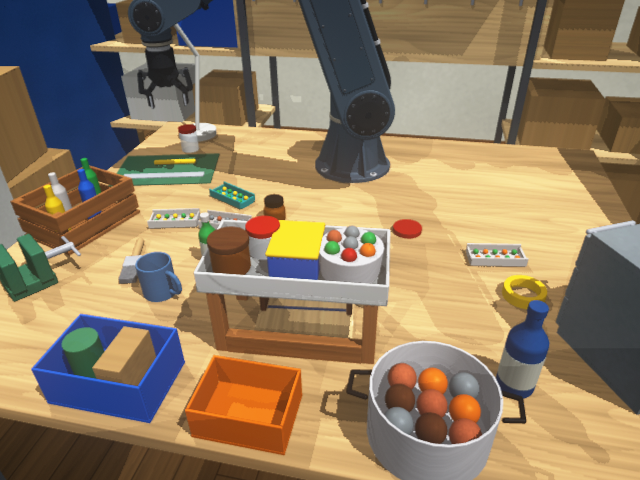

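The top view shows the shelf at (415,180) with the sled's red rail at (423,287). There are three white trays: (230,348), (552,350) and (618,344). A turquoise decoy lies at (570,416). The scene view shows the same three trays and none hidden behind the shelf. Next is a close crop.

Run:
```python
import cv2,numpy as np
a=cv2.imread('pics/top0.png')
def cr(x,y,w,h,k): return cv2.resize(a[y:y+h,x:x+w],None,fx=k,fy=k,interpolation=cv2.INTER_CUBIC)
o=np.zeros((600,800,3),np.uint8)
o[:300,:400]=cr(150,255,80,60,5)          # left tray
o[:300,400:]=cr(290,180,100,75,4)         # sled
o[300:,:]=cr(400,250,133,50,6)[:300,:798].copy() if 0 else cv2.resize(a[250:300,400:533],(800,300),interpolation=cv2.INTER_CUBIC)
cv2.imwrite('pics/c1.png',o)
```

```text
(no output)
```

View pics/c1.png

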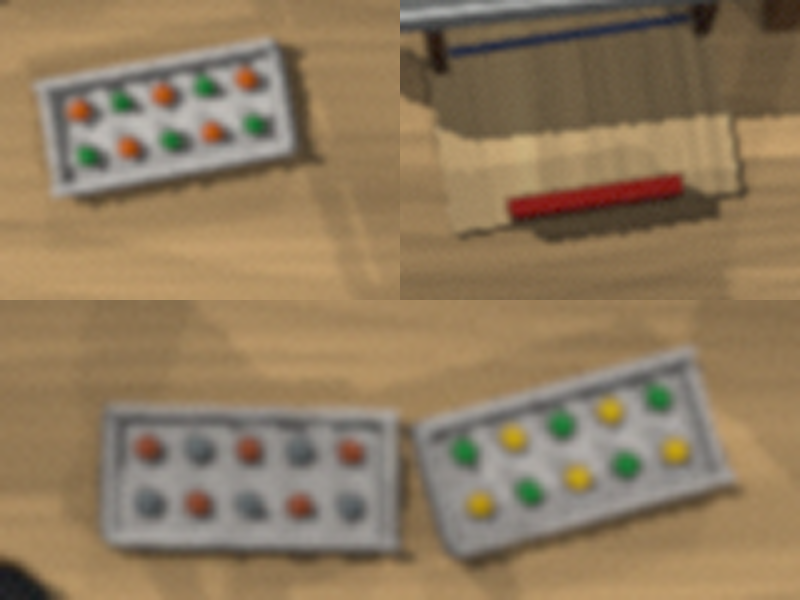

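Run:
```python
from h import *
c=ctrl.get_calibration('top'); R=np.array(c['R']);print('cam',-R.T@c['t'])
def q(pts,k,o,z): return np.array([px2w(c,(p[0]/k[0]+o[0],p[1]/k[1]+o[1]),z)[:2] for p in pts])
def rep(n,P):
    m=P.mean(0); u=(P[1]-P[0]+P[2]-P[3])/2; v=(P[0]-P[3]+P[1]-P[2])/2
    print(n,m.round(4),'L',np.linalg.norm(u).round(4),'W',np.linalg.norm(v).round(4),'ang long',np.degrees(np.arctan2(-u[1]*-1,u[0])).round(1))
rep('e',q([(38,85),(278,42),(298,150),(60,193)],(5,5),(150,255),.026))
rep('d',q([(105,407),(400,412),(398,550),(103,545)],(6.015,6),(400,200),.026))
rep('b',q([(415,428),(692,350),(733,483),(458,557)],(6.015,6),(400,200),.026))
rep('rail',q([(510,200),(681,177),(683,190),(510,217)],(4,4),(190,180),.055))
# rail crop origin x is 290-100 because crop pasted at x=400
s=q([(460,235),(745,192)],(4,4),(190,180),.012); d=s[1]-s[0]; print('sled front',s.round(4),np.linalg.norm(d),np.degrees(np.arctan2(d[1],d[0])))
# deck lip corners top0b pixels z=.194
rep('deck',q([(325,145),(497,131),(503,215),(335,235)],(1.25,1.25),(0,0),.194))
for n,p,z in(('jar',(497,380),.065),('spray',(543,278),.13),('lid',(331,387),.014),('mug',(572,214),.085),('tape',(207,290),.025)): print(n,px2w(c,(p[0]/1.25,p[1]/1.25),z).round(3))
```

```text
cam [0.38945437 0.02383361 1.66122733]
e [0.4504 0.4179] L 0.1306 W 0.0596 ang long -80.9
d [ 0.4328 -0.2789] L 0.1325 W 0.0621 ang long -92.1
b [ 0.4406 -0.4245] L 0.1295 W 0.0615 ang long -75.9
rail [ 0.573  -0.0038] L 0.1162 W 0.0101 ang long -82.8
sled front [[ 0.5529  0.0892]
 [ 0.5785 -0.1068]] 0.19771080576433891 -82.5403864178222
deck [0.7664 0.0112] L 0.3382 W 0.1762 ang long -85.3
jar [ 0.37  -0.153  0.065]
spray [ 0.576 -0.246  0.13 ]
lid [0.362 0.201 0.014]
mug [ 0.717 -0.32   0.085]
tape [0.578 0.468 0.025]
```

```bash
cat >> h.py <<'E'
from scipy.spatial.transform import Rotation as Ro
def to(x,y,z,phi=None):
    s=ctrl.observe(); M=Ro.from_rotvec(s['ee_rot']).as_matrix(); p=np.array(s['tcp_pos'])
    sh=M.T@(np.array([x,y,z])-p)*100; a=np.degrees(np.arctan2(M[1,1],M[0,1])); t=0
    j=np.degrees(s['joint_pos']); dq1=np.degrees(np.arctan2(y,x)-np.arctan2(p[1],p[0]))
    out=[]
    if phi is not None:
        for k in(-180,0,180):
            t=-((phi+k-a+540)%360-180) if k>=0 else -((phi-a+540)%360-180)
            out.append((round(t,1),'q6->%d'%(j[5]+t+dq1)))
    print('shift cm',sh.round(2),'dist',np.linalg.norm(sh).round(1),'turns',out,'| tcp',p.round(4),'phi %.1f'%a,'tilt',M[:,2].round(3),'t',s['time_s'],'w',round(s['gripper_width'],4))
def shift(dx,dy,dz,phi=None):
    p=ctrl.observe()['tcp_pos']; to(p[0]+dx,p[1]+dy,p[2]+dz,phi)
E
python3 - <<'E'
from h import *
to(.573,-.004,.13,7.5)
a=cv2.imread('pics/top0.png')
cv2.imwrite('pics/c2.png',cv2.resize(a[95:215,250:410],None,fx=5,fy=5,interpolation=cv2.INTER_CUBIC))
E
```

```text
shift cm [ 52.69 -32.44  10.12] dist 62.7 turns [(np.float64(-74.8), 'q6->-12'), (np.float64(-74.8), 'q6->-12'), (np.float64(105.2), 'q6->167')] | tcp [ 0.2125 -0.507   0.2308] phi -67.3 tilt [-0.     0.001 -1.   ] t 0.1 w 0.0856
```

View pics/c2.png

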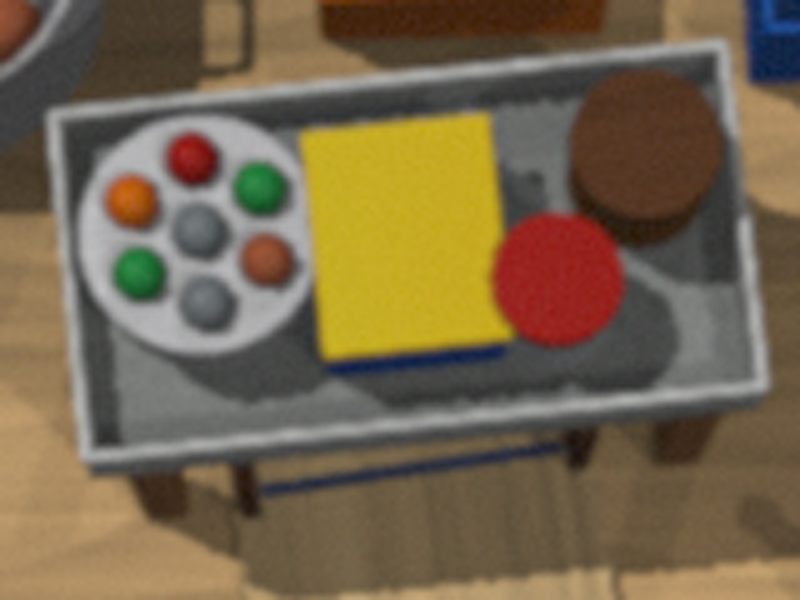

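drive_tool:
  moves:
    - [0, [52.7, -32.4, 10.1], -75]
    - [0, [52.7, -32.4, 10.1], -75]
    - [0, [52.7, -32.4, 10.1], -75]
    - [0, [52.7, -32.4, 10.1], -75]
    - [0, [52.7, -32.4, 10.1], -75]
    - [0, [52.7, -32.4, 10.1], -75]
    - [0, [52.7, -32.4, 10.1], -75]
    - [0, [52.7, -32.4, 10.1], -75]
    - [0, [52.7, -32.4, 10.1], -75]
    - [0, [52.7, -32.4, 10.1], -75]
    - [0, [52.7, -32.4, 10.1], -75]
    - [0, [52.7, -32.4, 10.1], -75]
    - [0, [52.7, -32.4, 10.1], -75]
    - [0, [52.7, -32.4, 10.1], -75]
    - [0, [52.7, -32.4, 10.1], -75]
    - [0, [52.7, -32.4, 10.1], -75]
    - [0, [52.7, -32.4, 10.1], -75]
    - [0, [52.7, -32.4, 10.1], -75]
    - [0, [52.7, -32.4, 10.1], -75]
  force: 60

```text
time_s: 1.68
tcp_pos: [0.5728, -0.0057, 0.1303]
ee_rot: [-2.068, -2.365, 0.001]
force: [-0.4, -0.4, -0.4]
gripper_width: 0.0855
gripper_force: 0.0
```

Run:
```python
from h import *
c=ctrl.get_calibration('top')
P=np.array([px2w(c,(250+p[0]/5,95+p[1]/5),.194)[:2] for p in[(50,112),(727,43),(768,388),(85,460)]])
u=(P[1]-P[0]+P[2]-P[3])/2;v=(P[0]-P[3]+P[1]-P[2])/2
print(P.mean(0),np.linalg.norm(u),np.linalg.norm(v),np.degrees(np.arctan2(u[1],u[0])),np.degrees(np.arctan2(v[1],v[0])))
B=[px2w(c,(250+p[0]/5,95+p[1]/5),.012)[:2] for p in[(262,490),(560,448)]];print('blue',B)
im,c=snap('wrist','w1.png'); R=np.array(c['R']);print(-R.T@c['t'],w2px(c,(.573,-.004,.055)))
to(.573,-.004,.024,7.5)
```

```text
[0.76658087 0.01248086] 0.3382604750393504 0.1757190392775576 -85.12607372029089 4.964084949328784
blue [array([0.67986813, 0.09431057]), array([ 0.70001322, -0.07072773])]
[0.56476989 0.05914466 0.27248502] (np.float64(320.3285577486396), np.float64(249.0560170291828))
shift cm [ 0.19  0.03 10.65] dist 10.7 turns [(np.float64(0.2), 'q6->-12'), (np.float64(0.2), 'q6->-12'), (np.float64(-179.8), 'q6->-192')] | tcp [ 0.5729 -0.0059  0.1305] phi 7.7 tilt [-0. -0. -1.] t 1.7333 w 0.0852
```

View pics/w1.png

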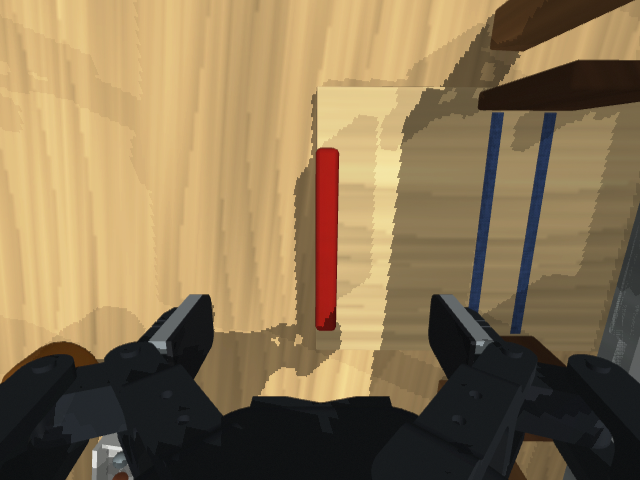

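Rail at wrist pixel (327,239), as predicted and square to the fingers. I'll go down on it and grip.

drive_tool:
  moves:
    - [0, [0.2, 0.1, 4], 0]
    - [0, [0.2, 0.1, 7], 0]
    - [0, [0.2, 0.1, 9], 0]
    - [0, [0.2, 0.1, 10.6], 0]
    - [0, [0.2, 0.1, 10.6], 0]
    - [1, [0.2, 0.1, 10.6], 0]
    - [1, [0.2, 0.1, 10.6], 0]
    - [1, [0.2, 0.1, 10.6], 0]
    - [1, [0.2, 0.1, 10.6], 0]
    - [1, [0.2, 0.1, 10.6], 0]
    - [1, [0.2, 0.1, 10.6], 0]
    - [1, [0.2, 0.1, 10.6], 0]
    - [1, [0.2, 0.1, 10.6], 0]
  force: 80

```text
time_s: 2.82
tcp_pos: [0.5747, -0.0027, 0.0252]
ee_rot: [2.066, 2.365, 0.001]
force: [-1.0, -0.6, 7.1]
gripper_width: 0.0127
gripper_force: 79.3
```

Run:
```python
from h import *
p=ctrl.observe()['tcp_pos']
to(.4279,-.0171,p[2],5.0)
```

```text
shift cm [  0.54 -14.74  -0.02] dist 14.7 turns [(np.float64(2.7), 'q6->-11'), (np.float64(2.7), 'q6->-11'), (np.float64(-177.3), 'q6->-191')] | tcp [ 0.5747 -0.0027  0.0252] phi 7.7 tilt [ 0.001 -0.    -1.   ] t 2.8167 w 0.0127
```

drive_tool:
  moves:
    - [1, [0, -1, 0], 0]
    - [1, [0, -2.5, 0], 0]
    - [1, [0.1, -4, 0], 0.5]
    - [1, [0.2, -5.5, 0], 1]
    - [1, [0.3, -7, 0], 1.5]
    - [1, [0.4, -8.5, 0], 2]
    - [1, [0.5, -10, 0], 2.7]
    - [1, [0.5, -11.5, 0], 2.7]
    - [1, [0.5, -13, 0], 2.7]
    - [1, [0.5, -14.2, 0], 2.7]
    - [1, [0.5, -14.7, 0], 2.7]
    - [1, [0.5, -14.7, 0], 2.7]
    - [1, [0.5, -14.7, 0], 2.7]

```text
time_s: 3.9
tcp_pos: [0.4276, -0.0177, 0.0251]
ee_rot: [2.121, 2.317, -0.0]
force: [-7.1, -4.5, 18.0]
gripper_width: 0.0129
gripper_force: 81.6
```

drive_tool:
  moves:
    - [0, [0, 0, 0], 0]
    - [0, [0, 0, 0], 0]
    - [0, [0, 0, 0], 0]
    - [0, [0, 0, 0], 0]
    - [0, [0, 0, -4], 0]
    - [0, [0, 0, -8], 0]
    - [0, [0, 0, -12], 0]
    - [0, [0, 0, -16], 0]
    - [0, [0, 0, -16], 0]

```text
time_s: 4.65
tcp_pos: [0.4308, -0.0178, 0.1907]
ee_rot: [2.116, 2.311, 0.009]
force: [2.1, -0.6, 0.3]
gripper_width: 0.0855
gripper_force: 0.0
```

Run:
```python
from h import *
to(.4504,.4179,.17,9.1)
```

```text
shift cm [43.23  5.77  2.03] dist 43.7 turns [(np.float64(-4.1), 'q6->27'), (np.float64(-4.1), 'q6->27'), (np.float64(175.9), 'q6->207')] | tcp [ 0.4308 -0.0178  0.1907] phi 5.0 tilt [ 0.01  -0.002 -1.   ] t 4.65 w 0.0855
```

drive_tool:
  moves:
    - [0, [43.2, 5.6, 2.3], -4]
    - [0, [43.2, 5.6, 2.3], -4]
    - [0, [43.2, 5.6, 2.3], -4]
    - [0, [43.2, 5.6, 2.3], -4]
    - [0, [43.2, 5.6, 2.3], -4]
    - [0, [43.2, 5.6, 2.3], -4]
    - [0, [43.2, 5.6, 2.3], -4]
    - [0, [43.2, 5.6, 2.3], -4]
    - [0, [43.2, 5.6, 2.3], -4]
    - [0, [43.2, 5.6, 2.3], -4]
    - [0, [43.2, 5.6, 2.3], -4]
    - [0, [43.2, 5.6, 2.3], -4]
    - [0, [43.2, 5.6, 2.3], -4]
    - [0, [43.2, 5.6, 2.3], -4]

```text
time_s: 5.82
tcp_pos: [0.4455, 0.417, 0.1609]
ee_rot: [-2.04, -2.389, 0.002]
force: [0.1, 0.4, 0.3]
gripper_width: 0.0858
gripper_force: 0.0
```

Run:
```python
from h import *
im,c=snap('wrist','w2.png'); t,ct=snap('top','top1.png')
def cr(a,x,y,w,h,W,H): return cv2.resize(a[y:y+h,x:x+w],(W,H),interpolation=cv2.INTER_CUBIC)
o=np.zeros((600,800,3),np.uint8)
o[:300,:400]=cr(im,0,0,640,480,400,300); o[:300,400:]=cr(t,400,240,133,100,400,300)
o[300:,:400]=cr(t,280,185,120,90,400,300)
o[300:,400:]=cr(im,160,60,320,240,400,300)
cv2.imwrite('pics/c3.png',o[:,:,::-1])
print({k:np.array(v).tolist() for k,v in c.items()})
for p in [(.4504,.4179,.026)]: print(w2px(c,p))
to(.4504,.4179,.004,9.1)
```

```text
{'fx': 360.54841976425666, 'fy': 360.54841976425666, 'cx': 320.53936678415033, 'cy': 240.63351629356714, 'R': [[0.9875208164022987, 0.15748401173830323, -0.0011929874053048354], [0.1524134267555012, -0.9537627789705156, 0.2590496261241975], [0.039658347378385764, -0.25599872557739617, -0.9658632760313262]], 't': [-0.506006903861693, 0.3145430607912925, 0.39871494911861777]}
(np.float64(326.3110546799209), np.float64(229.66798891162108))
shift cm [ 0.05  0.47 15.74] dist 15.7 turns [(np.float64(-0.1), 'q6->29'), (np.float64(-0.1), 'q6->29'), (np.float64(179.9), 'q6->209')] | tcp [0.4458 0.4167 0.1614] phi 9.0 tilt [-0. -0. -1.] t 5.9167 w 0.0855
```

View pics/c3.png

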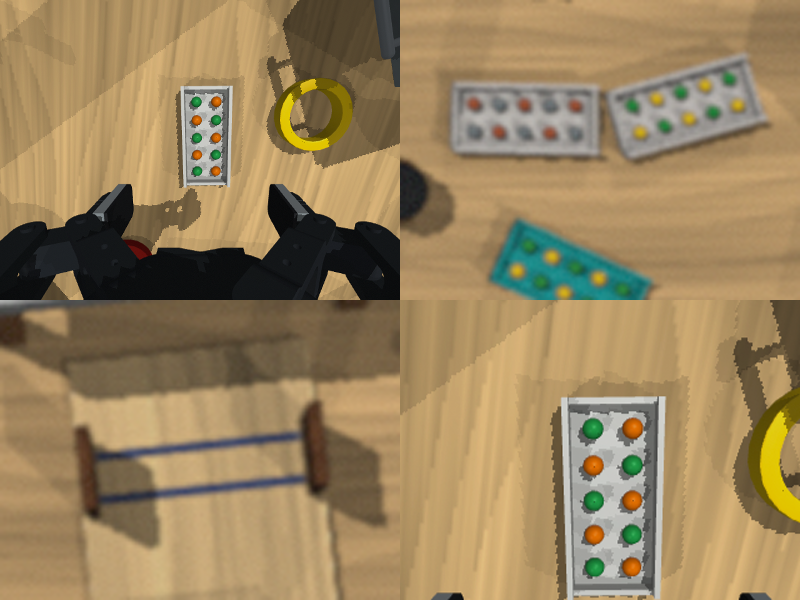

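```bash
cat >> h.py <<'E'
def box(c,pts,z=.026):
    P=np.array([px2w(c,p,z)[:2] for p in pts]); m=P.mean(0)
    r=cv2.minAreaRect(P.astype(np.float32)*1000)
    a=(P[0]-P[3]+P[1]-P[2])/2; b=(P[1]-P[0]+P[2]-P[3])/2
    print('c',m.round(4),'va',np.linalg.norm(a).round(4),np.degrees(np.arctan2(a[1],a[0])).round(1),'vb',np.linalg.norm(b).round(4),np.degrees(np.arctan2(b[1],b[0])).round(1))
    return m
E
python3 - <<'E'
from h import *
c=ctrl.get_calibration('wrist')
# from bottom-right crop (scale 1.25, origin 160,60 ; crop offset 400,300)
f=lambda p:(160+(p[0]-400)*.8,60+(p[1]-300)*.8)
m=box(c,[f(p) for p in[(562,397),(665,397),(660,596),(569,598)]])
to(m[0],m[1],.004)
ct=ctrl.get_calibration('top')
g=lambda p:(280+p[0]*.3,185+(p[1]-300)*.3)
b=[px2w(ct,g(p),.012) for p in[(98,457),(302,436),(307,479),(100,499)]];print(np.round(b,4),np.mean(b,0))
# cheek tops inner edges z=.109
b=[px2w(ct,g(p),.109) for p in[(90,428),(98,500),(304,405),(310,480)]];print(np.round(b,4))
E
```

```text
c [0.4537 0.424 ] va 0.128 99.7 vb 0.0608 9.7
shift cm [ 0.61  0.89 15.74] dist 15.8 turns [] | tcp [0.4458 0.4167 0.1614] phi 9.0 tilt [-0. -0. -1.] t 5.9167 w 0.0855
[[ 0.571   0.0769  0.012 ]
 [ 0.5849 -0.0915  0.012 ]
 [ 0.5493 -0.0946  0.012 ]
 [ 0.5362  0.0758  0.012 ]] [ 0.56035462 -0.00834573  0.012     ]
[[ 0.583   0.0796  0.109 ]
 [ 0.5269  0.0743  0.109 ]
 [ 0.5976 -0.0869  0.109 ]
 [ 0.5391 -0.09    0.109 ]]
```

Tray e is confirmed: orange and green beads, white, in the wrist crop at (330,218). Descending on it.

drive_tool:
  moves:
    - [0, [0.5, 0.8, 4], 0]
    - [0, [0.5, 0.8, 8], -0.5]
    - [0, [0.5, 0.8, 11], -0.5]
    - [0, [0.5, 0.8, 14], -0.5]
    - [0, [0.5, 0.8, 15.7], -0.5]
    - [0, [0.5, 0.8, 15.7], -0.5]
    - [0.6, [0.5, 0.8, 15.7], -0.5]
    - [0.6, [0.5, 0.8, 15.7], -0.5]
    - [0.6, [0.5, 0.8, 15.7], -0.5]
    - [0.6, [0.5, 0.8, 15.7], -0.5]
    - [0.6, [0.5, 0.8, 15.7], -0.5]
    - [0.6, [0.5, 0.8, 15.7], -0.5]
    - [0.6, [0.5, 0.8, 11.7], -0.5]
    - [0.6, [0.5, 0.8, 7], -0.5]
    - [0.6, [0.5, 0.8, 2], -0.5]
    - [0.6, [0.5, 0.8, 1], -0.5]
    - [0.6, [0.5, 0.8, 1], -0.5]
  force: 50

```text
time_s: 7.33
tcp_pos: [0.4549, 0.4257, 0.1584]
ee_rot: [2.028, 2.397, 0.016]
force: [1.5, -0.4, -1.0]
gripper_width: 0.0608
gripper_force: 56.3
```

Run:
```python
from h import *
im,c=snap('wrist','w3.png'); cv2.imwrite('pics/w3s.png',cv2.resize(im,(400,300))[:,:,::-1])
u=np.radians(4.8); p=np.array([.561,-.0075])+.012*np.array([-np.sin(u),np.cos(u)]); print(p)
to(p[0],p[1],.16,4.8)
```

```text
[0.55999587 0.00445791]
shift cm [-43.22   3.5   -0.61] dist 43.4 turns [(np.float64(4.7), 'q6->-8'), (np.float64(4.7), 'q6->-8'), (np.float64(-175.3), 'q6->-188')] | tcp [0.4539 0.4249 0.155 ] phi 9.5 tilt [ 0.005  0.004 -1.   ] t 7.3833 w 0.061
```

View pics/w3s.png

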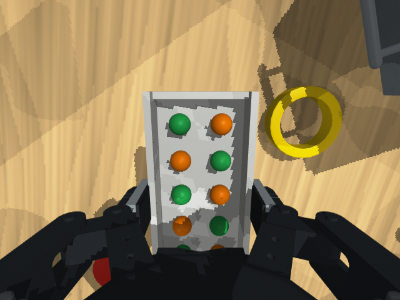

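Tray e is held squarely. Carrying it above the bed.

drive_tool:
  moves:
    - [0.6, [-4, 0.3, -0.6], 0]
    - [0.6, [-43.2, 3.5, -0.6], 5]
    - [0.6, [-43.2, 3.5, -0.6], 5]
    - [0.6, [-43.2, 3.5, -0.6], 5]
    - [0.6, [-43.2, 3.5, -0.6], 5]
    - [0.6, [-43.2, 3.5, -0.6], 5]
    - [0.6, [-43.2, 3.5, -0.6], 5]
    - [0.6, [-43.2, 3.5, -0.6], 5]
    - [0.6, [-43.2, 3.5, -0.6], 5]
    - [0.6, [-43.2, 3.5, -0.6], 5]
    - [0.6, [-43.2, 3.5, -0.6], 5]
    - [0.6, [-43.2, 3.5, -0.6], 5]
    - [0.6, [-43.2, 3.5, -0.6], 5]
    - [0.6, [-43.2, 3.5, -0.6], 5]
    - [0.6, [-43.2, 3.5, -0.6], 5]
    - [0.6, [-43.2, 3.5, -0.6], 5]

```text
time_s: 8.72
tcp_pos: [0.5586, 0.0048, 0.1571]
ee_rot: [-2.13, -2.309, 0.0]
force: [-0.7, 0.0, -1.2]
gripper_width: 0.0608
gripper_force: 56.2
```

Run:
```python
from h import *
im,c=snap('wrist','w4.png'); cv2.imwrite('pics/w4s.png',cv2.resize(im,(640,480))[:,:,::-1])
to(.56,.0045,.020,4.8)
p=ctrl.observe()['tcp_pos']
for v in(148,150,152,154): print(v,[(px2w(c,(320,v),p[2]+.022)-p).round(4)])
```

```text
shift cm [-0.03  0.14 13.72] dist 13.7 turns [(np.float64(-0.2), 'q6->-9'), (np.float64(-0.2), 'q6->-9'), (np.float64(179.8), 'q6->170')] | tcp [0.5586 0.0047 0.1572] phi 4.6 tilt [-0.  0. -1.] t 8.7667 w 0.0608
148 [array([-0.0049,  0.0641,  0.022 ])]
150 [array([-0.0048,  0.0635,  0.022 ])]
152 [array([-0.0048,  0.0629,  0.022 ])]
154 [array([-0.0047,  0.0622,  0.022 ])]
```

View pics/w4s.png

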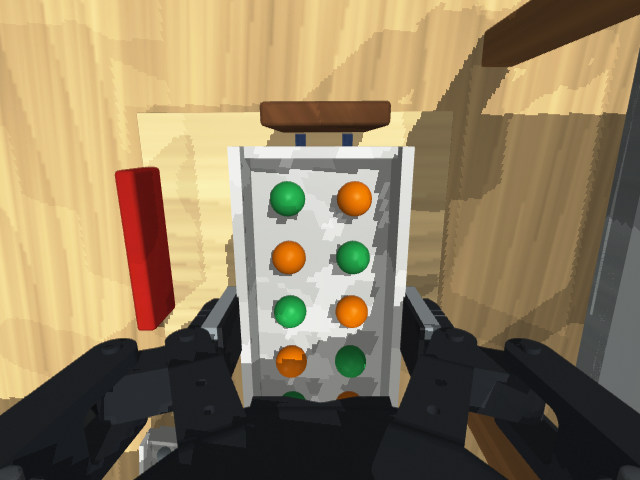

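Run:
```python
from h import *
c=ctrl.get_calibration('wrist')
print('cheek inner top',px2w(c,(325,126),.109).round(4),'blue at cheek',px2w(c,(323.5,146),.012).round(4), 'rail',px2w(c,(139,168),.055).round(4))
print('pred cheek inner',np.array([.561,-.0075])+.085*np.array([-.0837,.9965]))
```

```text
cheek inner top [0.5554 0.0789 0.109 ] blue at cheek [0.5562 0.0687 0.012 ] rail [0.4346 0.0448 0.055 ]
pred cheek inner [0.5538855 0.0772025]
```

drive_tool:
  moves:
    - [0.6, [0, 0.2, 3], 0]
    - [0.6, [0, 0.2, 6], 0]
    - [0.6, [0, 0.2, 9], 0]
    - [0.6, [0, 0.2, 11.5], 0]
    - [0.6, [0, 0.2, 13], 0]
    - [0.6, [0, 0.2, 13.9], 0]
    - [0.6, [0, 0.2, 13.9], 0]
    - [0.6, [0.4, 0.2, 13.9], 0]
    - [0.6, [0.8, 0.2, 13.9], 0]
    - [0.6, [0.8, 0.2, 13.9], 0]

```text
time_s: 9.6
tcp_pos: [0.5604, 0.0129, 0.0187]
ee_rot: [2.131, 2.308, 0.001]
force: [-0.6, 0.7, -1.4]
gripper_width: 0.0609
gripper_force: 61.5
```

drive_tool:
  moves:
    - [0.6, [0.15, 0, 0.2], 0]
    - [0.6, [0.3, 0, 0.2], 0]
    - [0.6, [0.3, 0, 0.2], 0]

```text
time_s: 9.85
tcp_pos: [0.5606, 0.0149, 0.0169]
ee_rot: [2.13, 2.307, 0.001]
force: [-0.2, -0.9, 5.3]
gripper_width: 0.0605
gripper_force: 62.5
```

Run:
```python
from h import *
im,c=snap('wrist','w5.png'); cv2.imwrite('pics/w5s.png',im[:,:,::-1][:400])
s=ctrl.observe();print(s['force'],s['tcp_pos'])
```

```text
[ 0.0188621  -0.73968966  6.33643933] [0.56060863 0.01489396 0.01693104]
```

View pics/w5s.png

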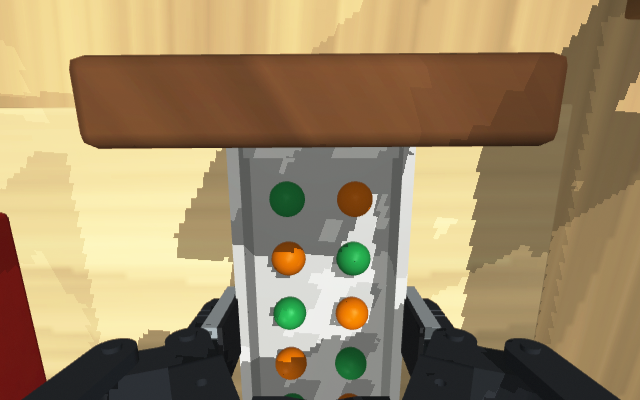

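Run:
```python
from h import *
c=ctrl.get_calibration('wrist')
print(px2w(c,(320,148),.109),px2w(c,(320,148),.038))
```

```text
[0.55579301 0.07962657 0.109     ] [0.55582101 0.07889712 0.038     ]
```

drive_tool:
  moves:
    - [0.6, [0.15, 0, -0.1], 0]
    - [0.6, [0.3, 0, -0.1], 0]
    - [0.6, [0.3, 0, -0.1], 0]

```text
time_s: 10.15
tcp_pos: [0.5597, 0.0181, 0.0172]
ee_rot: [-2.132, -2.308, 0.0]
force: [-0.4, -0.4, -1.8]
gripper_width: 0.0609
gripper_force: 61.7
```

Run:
```python
from h import *
im,c=snap('wrist','w6.png'); s=ctrl.observe();print(s['force'],s['tcp_pos'])
# inner-top cheek edge row in w5 vs w6 (column profile)
for f in('w5','w6'):
    a=np.load(f'pics/{f}.png.npy')[:, 300:340].astype(float).mean(1); d=a[130:165].sum(1); print(f,[int(v) for v in d[::2]])
print(c['t'],px2w(c,(320,148),.109))
```

```text
[-0.35973714 -0.72991372 -1.962624  ] [0.55958603 0.01807602 0.01713394]
w5 [254, 252, 239, 225, 212, 200, 186, 157, 126, 354, 363, 362, 363, 363, 347, 344, 344, 344]
w6 [255, 246, 233, 219, 206, 193, 176, 146, 263, 364, 365, 366, 365, 364, 345, 344, 344, 344]
[-0.55988739 -0.0037208   0.16421873] [0.55503721 0.08280977 0.109     ]
```

drive_tool:
  moves:
    - [0.6, [0, 0, 0.15], 0]
    - [0.6, [0, 0, 0.15], 0]
    - [0, [0, 0, 0.15], 0]
    - [0, [0, 0, 0.15], 0]
    - [0, [0, 0, 0.15], 0]
    - [0, [0, 0, 0.15], 0]
    - [0, [0, 0, -4], 0]
    - [0, [0, 0, -8], 0]
    - [0, [0, 0, -12], 0]
    - [0, [0, 0, -16], 0]
    - [0, [0, 0, -16], 0]

```text
time_s: 11.12
tcp_pos: [0.5629, 0.0178, 0.1847]
ee_rot: [2.126, 2.301, 0.011]
force: [1.1, -0.1, 1.1]
gripper_width: 0.0853
gripper_force: 0.0
```

Run:
```python
from h import *
t,ct=snap('top','top2.png')
a=np.load('pics/top1.png.npy').astype(int); d=np.abs(t.astype(int)-a).sum(2)
print('d/b region change',(d[255:310,410:530]>90).sum())
to(.4328,-.2789,.17,-2.1)
```

```text
d/b region change 1475
shift cm [-28.56 -15.2    1.03] dist 32.4 turns [(np.float64(6.6), 'q6->-35'), (np.float64(6.6), 'q6->-35'), (np.float64(-173.4), 'q6->-215')] | tcp [0.5617 0.0178 0.1812] phi 4.5 tilt [ 0.007 -0.    -1.   ] t 11.1667 w 0.0848
```

Run:
```python
from h import *
t=cv2.imread('pics/top2.png')
o=np.zeros((600,800,3),np.uint8)
o[:300]=cv2.resize(t[250:310,395:555],(800,300),interpolation=cv2.INTER_CUBIC)
o[300:]=cv2.resize(t[170:290,250:570],(800,300),interpolation=cv2.INTER_CUBIC)
cv2.imwrite('pics/c4.png',o)
```

```text
(no output)
```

View pics/c4.png

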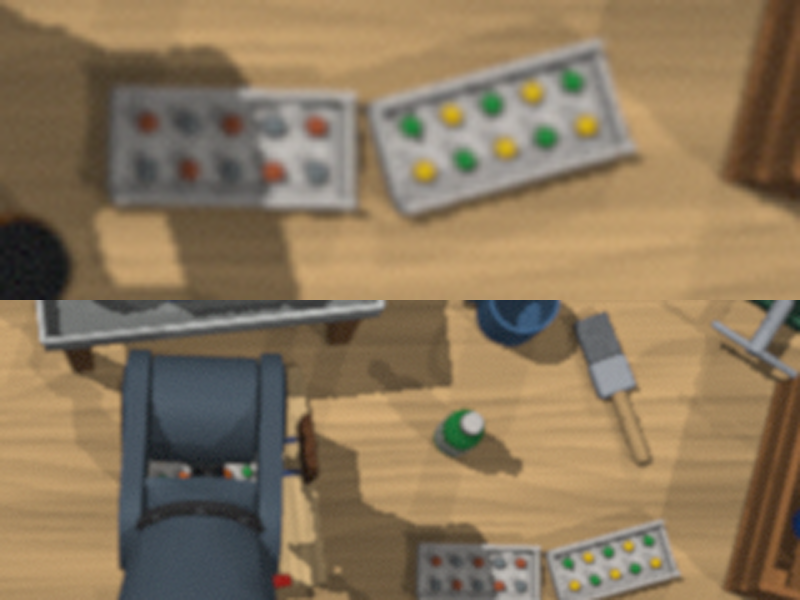

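The change is only the arm's shadow; d and b have not moved. Going over d.

drive_tool:
  moves:
    - [0, [-28.5, -15.2, 2.2], 6.6]
    - [0, [-28.5, -15.2, 2.2], 6.6]
    - [0, [-28.5, -15.2, 2.2], 6.6]
    - [0, [-28.5, -15.2, 2.2], 6.6]
    - [0, [-28.5, -15.2, 2.2], 6.6]
    - [0, [-28.5, -15.2, 2.2], 6.6]
    - [0, [-28.5, -15.2, 2.2], 6.6]
    - [0, [-28.5, -15.2, 2.2], 6.6]
    - [0, [-28.5, -15.2, 2.2], 6.6]
    - [0, [-28.5, -15.2, 2.2], 6.6]
    - [0, [-28.5, -15.2, 2.2], 6.6]
    - [0, [-28.5, -15.2, 2.2], 6.6]

```text
time_s: 12.17
tcp_pos: [0.431, -0.2772, 0.1549]
ee_rot: [-2.259, -2.182, -0.0]
force: [-0.0, 0.6, -0.2]
gripper_width: 0.0856
gripper_force: 0.0
```

Run:
```python
from h import *
im,c=snap('wrist','w7.png'); cv2.imwrite('pics/w7s.png',cv2.resize(im[100:400,160:480],(640,600))[:,:,::-1])
to(.4328,-.2789,.004,-2.1)
```

```text
shift cm [-0.17  0.18 15.1 ] dist 15.1 turns [(np.float64(0.1), 'q6->-35'), (np.float64(0.1), 'q6->-35'), (np.float64(-179.9), 'q6->-215')] | tcp [ 0.4312 -0.2772  0.155 ] phi -2.0 tilt [-0.  0. -1.] t 12.2167 w 0.0856
```

View pics/w7s.png

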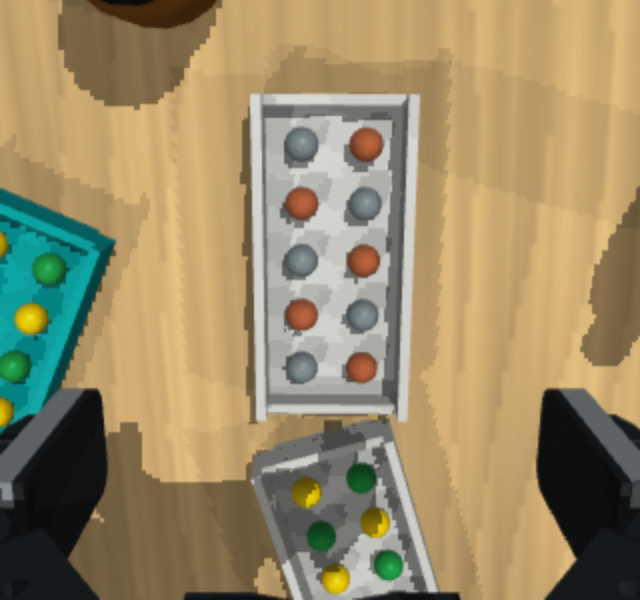

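Run:
```python
from h import *
c=ctrl.get_calibration('wrist')
f=lambda p:(160+p[0]/2,100+p[1]/2)
m=box(c,[f(p) for p in[(250,94),(419,94),(406,420),(256,420)]])
to(m[0],m[1],.004)
b=box(c,[f(p) for p in[(252,480),(388,430),(388,430),(252,480)]])
```

```text
c [ 0.436  -0.2786] va 0.1295 87.7 vb 0.0615 -1.9
shift cm [-0.13  0.5  15.1 ] dist 15.1 turns [] | tcp [ 0.4312 -0.2772  0.155 ] phi -2.0 tilt [-0.  0. -1.] t 12.2167 w 0.0856
c [ 0.4281 -0.3591] va 0.0 0.0 vb 0.0611 20.2
```

drive_tool:
  moves:
    - [0, [-0.1, 0.5, 4], 0]
    - [0, [-0.1, 0.5, 8], 0]
    - [0, [-0.1, 0.5, 11], 0]
    - [0, [-0.1, 0.5, 13.5], 0]
    - [0, [-0.1, 0.5, 15.1], 0]
    - [0, [-0.1, 0.5, 15.1], 0]
    - [0.6, [-0.1, 0.5, 15.1], 0]
    - [0.6, [-0.1, 0.5, 15.1], 0]
    - [0.6, [-0.1, 0.5, 15.1], 0]
    - [0.6, [-0.1, 0.5, 15.1], 0]
    - [0.6, [-0.1, 0.5, 15.1], 0]
    - [0.6, [-0.1, 0.5, 15.1], 0]
    - [0.6, [-0.1, 0.5, 11.7], 0]
    - [0.6, [-0.1, 0.5, 7.6], 0]
    - [0.6, [-0.1, 0.5, 3.5], 0]
    - [0.6, [-0.1, 0.5, -0.6], 0]
    - [0.6, [-0.1, 0.5, -1.5], 0]
    - [0.6, [-0.1, 0.5, -1.5], 0]
  force: 50

```text
time_s: 13.72
tcp_pos: [0.437, -0.2804, 0.174]
ee_rot: [2.256, 2.176, 0.002]
force: [-0.0, 0.4, -2.0]
gripper_width: 0.0605
gripper_force: 55.8
```

Run:
```python
from h import *
t,ct=snap('top','top3.png')
cv2.imwrite('pics/c5.png',cv2.resize(t[180:300,280:440],(800,600),interpolation=cv2.INTER_CUBIC)[:,:,::-1])
to(.56,-.019,.17,4.7)
```

```text
shift cm [26.49 11.45  0.13] dist 28.9 turns [(np.float64(-6.8), 'q6->-11'), (np.float64(-6.8), 'q6->-11'), (np.float64(173.2), 'q6->168')] | tcp [ 0.4361 -0.2797  0.1715] phi -2.1 tilt [ 0.002 -0.002 -1.   ] t 13.7667 w 0.0605
```

View pics/c5.png

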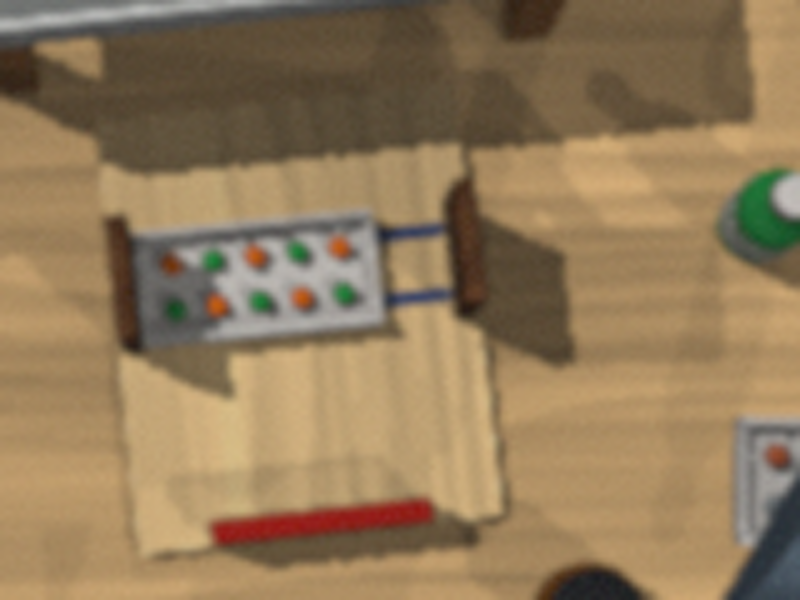

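Run:
```python
from h import *
c=ctrl.get_calibration('top'); f=lambda p:(280+p[0]/5,180+p[1]/5)
box(c,[f(p) for p in[(135,235),(378,210),(385,325),(142,350)]],.038)
print('cheek R inner top',[px2w(c,f(p),.109).round(4) for p in[(447,190),(460,312)]],'L',[px2w(c,f(p),.109).round(4) for p in[(125,222),(138,345)]])
box(c,[f(p) for p in[(213,525),(431,500),(432,518),(217,544)]],.055)
```

```text
c [0.5563 0.0152] va 0.0625 2.3 vb 0.1318 -85.3
cheek R inner top [array([ 0.5938, -0.0821,  0.109 ]), array([ 0.5303, -0.0871,  0.109 ])] L [array([0.5805, 0.0848, 0.109 ]), array([0.5166, 0.0791, 0.109 ])]
c [ 0.425  -0.0156] va 0.0099 6.4 vb 0.1156 -84.5
```

drive_tool:
  moves:
    - [0.6, [3, 1, 0], 0]
    - [0.6, [27.2, 11.6, 0], -6.8]
    - [0.6, [27.2, 11.6, 0], -6.8]
    - [0.6, [27.2, 11.6, 0], -6.8]
    - [0.6, [27.2, 11.6, 0], -6.8]
    - [0.6, [27.2, 11.6, 0], -6.8]
    - [0.6, [27.2, 11.6, 0], -6.8]
    - [0.6, [27.2, 11.6, 0], -6.8]
    - [0.6, [27.2, 11.6, 0], -6.8]
    - [0.6, [27.2, 11.6, 0], -6.8]
    - [0.6, [27.2, 11.6, 0], -6.8]
    - [0.6, [27.2, 11.6, 0], -6.8]

```text
time_s: 14.77
tcp_pos: [0.5608, -0.0129, 0.1696]
ee_rot: [-2.129, -2.309, 0.001]
force: [-0.5, -0.7, -1.1]
gripper_width: 0.0604
gripper_force: 55.7
```

Run:
```python
from h import *
to(.5622,-.0125,.041,4.7)
```

```text
shift cm [ 0.03  0.16 12.86] dist 12.9 turns [(np.float64(-0.0), 'q6->-10'), (np.float64(-0.0), 'q6->-10'), (np.float64(180.0), 'q6->169')] | tcp [ 0.5608 -0.0129  0.1696] phi 4.7 tilt [-0.001 -0.    -1.   ] t 14.7667 w 0.0604
```

drive_tool:
  moves:
    - [0.6, [0, 0.15, 3], 0]
    - [0.6, [0, 0.15, 6], 0]
    - [0.6, [0, 0.15, 9], 0]
    - [0.6, [0, 0.15, 11], 0]
    - [0.6, [0, 0.15, 12.3], 0]
    - [0.6, [0, 0.15, 12.9], 0]
    - [0.6, [0, 0.15, 13.05], 0]
    - [0.6, [0, 0.15, 13.05], 0]
    - [0.6, [0, 0.15, 13.05], 0]

```text
time_s: 15.52
tcp_pos: [0.5631, -0.0124, 0.0403]
ee_rot: [2.128, 2.31, 0.001]
force: [0.2, 0.4, -0.7]
gripper_width: 0.0607
gripper_force: 55.7
```

drive_tool:
  moves:
    - [0.6, [-0.4, 0, 0.05], 0]
    - [0.6, [-0.7, 0, 0.05], 0]
    - [0.6, [-0.9, 0, 0.05], 0]
    - [0.6, [-1.05, 0, 0.05], 0]
    - [0.6, [-1.05, 0, 0.05], 0]

```text
time_s: 15.93
tcp_pos: [0.5643, -0.0225, 0.0398]
ee_rot: [2.128, 2.31, 0.001]
force: [-1.1, 0.7, 7.0]
gripper_width: 0.0608
gripper_force: 56.5
```

Run:
```python
from h import *
t,ct=snap('top','top4.png'); im,c=snap('wrist','w8.png'); s=ctrl.observe();print(s['force'],s['tcp_pos'])
b=np.load('pics/top3.png.npy')
o=np.hstack([cv2.resize(a[190:290,285:385],(400,400),interpolation=cv2.INTER_CUBIC) for a in(b,t)]); cv2.imwrite('pics/c6.png',o[:,:,::-1])
```

```text
[-0.43583633  1.22425099  5.6249164 ] [ 0.56425583 -0.02249578  0.03980025]
```

View pics/c6.png

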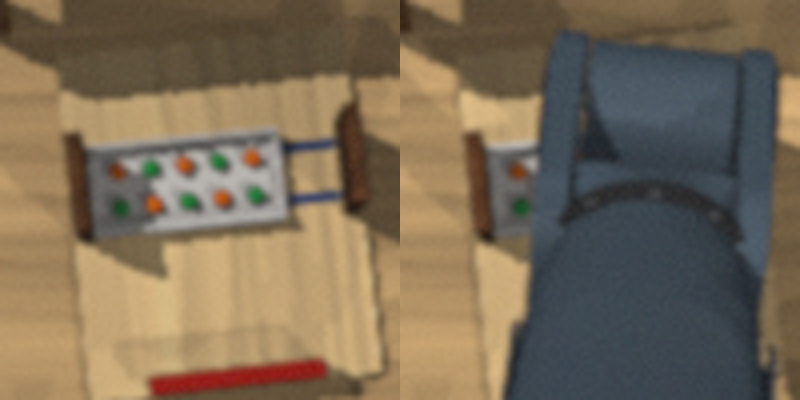

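drive_tool:
  moves:
    - [0.6, [0, 0, -0.12], 0]
    - [0.6, [-0.15, 0, -0.12], 0]
    - [0.6, [-0.3, 0, -0.12], 0]
    - [0.6, [-0.3, 0, -0.12], 0]

```text
time_s: 16.37
tcp_pos: [0.5639, -0.0254, 0.0404]
ee_rot: [-2.128, -2.311, 0.0]
force: [-0.4, 1.7, -1.0]
gripper_width: 0.0609
gripper_force: 55.8
```

Run:
```python
from h import *
t,ct=snap('top','top5.png'); s=ctrl.observe();print(s['force'],s['tcp_pos'])
b=np.load('pics/top3.png.npy'); d=np.load('pics/top4.png.npy')
# column of left cheek: darkness-weighted centre in rows 225..248
for n,a in(('3',b),('4',d),('5',t)):
    g=a[226:250,298:310].astype(float).sum(2).mean(0); print(n,g.round())
```

```text
[-0.22344515  1.08804882 -0.48428811] [ 0.56394531 -0.025323    0.04032941]
3 [386. 385. 371. 332. 266. 205. 172. 153. 161. 206. 266. 299.]
4 [399. 400. 390. 352. 286. 230. 196. 180. 180. 221. 278. 313.]
5 [403. 400. 400. 387. 350. 286. 231. 199. 178. 176. 222. 281.]
```

drive_tool:
  moves:
    - [0.6, [0, 0, 0.15], 0]
    - [0.6, [0, 0, 0.15], 0]
    - [0, [0, 0, 0.15], 0]
    - [0, [0, 0, 0.15], 0]
    - [0, [0, 0, 0.15], 0]
    - [0, [0, 0, 0.15], 0]
    - [0, [0, 0, -4], 0]
    - [0, [0, 0, -8], 0]
    - [0, [0, 0, -12], 0]
    - [0, [0, 0, -13], 0]
    - [0, [0, 0, -13], 0]

```text
time_s: 17.33
tcp_pos: [0.5657, -0.0253, 0.1738]
ee_rot: [2.124, 2.308, 0.005]
force: [-0.1, 1.0, -0.1]
gripper_width: 0.0856
gripper_force: 0.0
```

Run:
```python
from h import *
to(.4436,-.4245,.155,14.1)
```

```text
shift cm [-38.77 -15.47   1.84] dist 41.8 turns [(np.float64(-9.4), 'q6->-62'), (np.float64(-9.4), 'q6->-62'), (np.float64(170.6), 'q6->117')] | tcp [ 0.5657 -0.0253  0.1738] phi 4.7 tilt [ 0.006 -0.001 -1.   ] t 17.3333 w 0.0856
```

drive_tool:
  moves:
    - [0, [-19, -11, 0], -9.4]
    - [0, [-19, -11, 0], -9.4]
    - [0, [-19, -11, 0], -9.4]
    - [0, [-19, -11, 0], -9.4]
    - [0, [-38.7, -15.5, 1.8], -9.4]
    - [0, [-38.7, -15.5, 1.8], -9.4]
    - [0, [-38.7, -15.5, 1.8], -9.4]
    - [0, [-38.7, -15.5, 1.8], -9.4]
    - [0, [-38.7, -15.5, 1.8], -9.4]
    - [0, [-38.7, -15.5, 1.8], -9.4]
    - [0, [-38.7, -15.5, 1.8], -9.4]
    - [0, [-38.7, -15.5, 1.8], -9.4]
    - [0, [-38.7, -15.5, 1.8], -9.4]
    - [0, [-38.7, -15.5, 1.8], -9.4]
    - [0, [-38.7, -15.5, 1.8], -9.4]

```text
time_s: 18.58
tcp_pos: [0.442, -0.4222, 0.1523]
ee_rot: [-1.929, -2.479, -0.0]
force: [0.0, 1.0, 0.2]
gripper_width: 0.0855
gripper_force: 0.0
```

Run:
```python
from h import *
im,c=snap('wrist','w9.png'); t,ct=snap('top','top6.png')
o=np.zeros((600,800,3),np.uint8); o[:300,:]=0
o[:480,:400]=cv2.resize(im[80:320,220:420],(400,480),interpolation=cv2.INTER_CUBIC)
o[:400,400:]=cv2.resize(t[190:290,285:385],(400,400),interpolation=cv2.INTER_CUBIC)
cv2.imwrite('pics/c7.png',o[:480,:,::-1])
to(.4436,-.4245,.004,14.1)
```

```text
shift cm [-0.23  0.1  14.86] dist 14.9 turns [(np.float64(0.1), 'q6->-62'), (np.float64(0.1), 'q6->-62'), (np.float64(-179.9), 'q6->-242')] | tcp [ 0.4421 -0.4226  0.1526] phi 14.2 tilt [ 0.  0. -1.] t 18.6833 w 0.0854
```

View pics/c7.png

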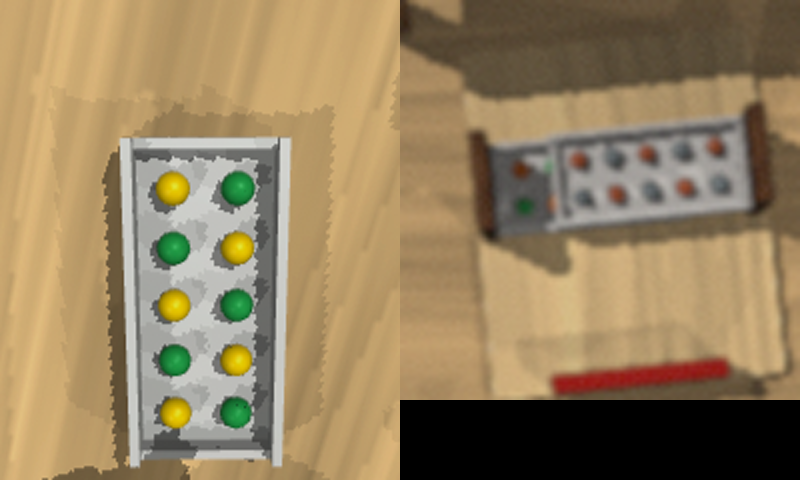

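Run:
```python
from h import *
c=ctrl.get_calibration('wrist'); f=lambda p:(220+p[0]/2,80+p[1]/2)
m=box(c,[f(p) for p in[(120,138),(291,138),(282,466),(130,466)]]); to(m[0],m[1],.004)
c=ctrl.get_calibration('top'); g=lambda p:(285+(p[0]-400)/4,190+p[1]/4)
box(c,[g(p) for p in[(555,137),(748,118),(753,210),(560,230)]],.060)
print('L',[px2w(c,g(p),.109).round(4) for p in[(484,132),(496,238)]],'R',[px2w(c,g(p),.109).round(4) for p in[(747,107),(757,210)]])
box(c,[g(p) for p in[(552,375),(728,358),(729,374),(555,392)]],.055)
```

```text
c [ 0.445  -0.4247] va 0.1296 104.4 vb 0.0619 14.3
shift cm [-0.29  0.23 14.86] dist 14.9 turns [] | tcp [ 0.4421 -0.4226  0.1526] phi 14.2 tilt [ 0.  0. -1.] t 18.6833 w 0.0854
c [ 0.56   -0.0287] va 0.062 1.8 vb 0.1292 -85.4
L [array([0.5841, 0.0821, 0.109 ]), array([0.5152, 0.0756, 0.109 ])] R [array([ 0.597 , -0.0883,  0.109 ]), array([ 0.5299, -0.0929,  0.109 ])]
c [ 0.4268 -0.0172] va 0.011 5.6 vb 0.1166 -85.5
```

drive_tool:
  moves:
    - [0, [-0.3, 0.2, 4], 0]
    - [0, [-0.3, 0.2, 8], 0]
    - [0, [-0.3, 0.2, 11], 0]
    - [0, [-0.3, 0.2, 13.5], 0]
    - [0, [-0.3, 0.2, 14.9], 0]
    - [0, [-0.3, 0.2, 14.9], 0]
    - [0.6, [-0.3, 0.2, 14.9], 0]
    - [0.6, [-0.3, 0.2, 14.9], 0]
    - [0.6, [-0.3, 0.2, 14.9], 0]
    - [0.6, [-0.3, 0.2, 14.9], 0]
    - [0.6, [-0.3, 0.2, 14.9], 0]
    - [0.6, [-0.3, 0.2, 14.9], 0]
    - [0.6, [-0.3, 0.2, 11], 0]
    - [0.6, [-0.3, 0.2, 7], 0]
    - [0.6, [-0.3, 0.2, 3], 0]
    - [0.6, [-0.3, 0.2, -1], 0]
    - [0.6, [-0.3, 0.2, -3.5], 0]
    - [0.6, [-0.3, 0.2, -3.5], 0]
  force: 50

```text
time_s: 20.18
tcp_pos: [0.4459, -0.4279, 0.1948]
ee_rot: [1.925, 2.469, -0.003]
force: [0.2, -1.5, -0.9]
gripper_width: 0.0607
gripper_force: 56.6
```

Run:
```python
from h import *
to(.5613,.009,.19,4.6)
```

```text
shift cm [39.55 21.86  0.21] dist 45.2 turns [(np.float64(9.5), 'q6->-7'), (np.float64(9.5), 'q6->-7'), (np.float64(-170.5), 'q6->-187')] | tcp [ 0.4459 -0.4279  0.1948] phi 14.1 tilt [ 0.007 -0.008 -1.   ] t 20.1833 w 0.0607
```

drive_tool:
  moves:
    - [0.6, [3, 1.6, 0], 0]
    - [0.6, [39.5, 21.8, 0.3], 9.5]
    - [0.6, [39.5, 21.8, 0.3], 9.5]
    - [0.6, [39.5, 21.8, 0.3], 9.5]
    - [0.6, [39.5, 21.8, 0.3], 9.5]
    - [0.6, [39.5, 21.8, 0.3], 9.5]
    - [0.6, [39.5, 21.8, 0.3], 9.5]
    - [0.6, [39.5, 21.8, 0.3], 9.5]
    - [0.6, [39.5, 21.8, 0.3], 9.5]
    - [0.6, [39.5, 21.8, 0.3], 9.5]
    - [0.6, [39.5, 21.8, 0.3], 9.5]
    - [0.6, [39.5, 21.8, 0.3], 9.5]
    - [0.6, [39.5, 21.8, 0.3], 9.5]
    - [0.6, [39.5, 21.8, 0.3], 9.5]
    - [0.6, [39.5, 21.8, 0.3], 9.5]
    - [0.6, [39.5, 21.8, 0.3], 9.5]

```text
time_s: 21.52
tcp_pos: [0.5589, 0.009, 0.1845]
ee_rot: [2.132, 2.308, -0.0]
force: [0.1, 1.7, -1.4]
gripper_width: 0.0607
gripper_force: 56.5
```

Run:
```python
from h import *
to(.5613,.009,.062,4.6)
im,c=snap('wrist','w10.png'); p=ctrl.observe()['tcp_pos']
a=im[120:180,300:340].astype(int).mean(1); print([(120+2*i,int(v)) for i,v in enumerate(a.sum(1)[::2])])
```

```text
shift cm [-0.02  0.24 12.25] dist 12.3 turns [(np.float64(-0.1), 'q6->-8'), (np.float64(-0.1), 'q6->-8'), (np.float64(179.9), 'q6->171')] | tcp [0.5589 0.009  0.1845] phi 4.5 tilt [-0. -0. -1.] t 21.5167 w 0.0607
[(120, 229), (122, 226), (124, 224), (126, 222), (128, 221), (130, 219), (132, 173), (134, 101), (136, 91), (138, 697), (140, 714), (142, 691), (144, 672), (146, 673), (148, 666), (150, 386), (152, 344), (154, 343), (156, 344), (158, 345), (160, 328), (162, 464), (164, 509), (166, 590), (168, 629), (170, 624), (172, 623), (174, 624), (176, 624), (178, 623)]
```

drive_tool:
  moves:
    - [0.6, [0, 0.2, 3], 0]
    - [0.6, [0, 0.2, 6], 0]
    - [0.6, [0, 0.2, 8.5], 0]
    - [0.6, [0, 0.2, 10.5], 0]
    - [0.6, [0, 0.2, 11.7], 0]
    - [0.6, [0, 0.2, 12.2], 0]
    - [0.6, [0, 0.2, 12.2], 0]
    - [0.6, [0, 0.2, 12.2], 0]

```text
time_s: 22.23
tcp_pos: [0.5617, 0.01, 0.0633]
ee_rot: [2.13, 2.308, 0.001]
force: [-0.2, 0.1, -0.7]
gripper_width: 0.0611
gripper_force: 56.5
```

drive_tool:
  moves:
    - [0.6, [0.3, 0, 0], 0]
    - [0.6, [0.5, 0, 0], 0]
    - [0.6, [0.7, 0, 0], 0]
    - [0.6, [0.7, 0, 0], 0]

```text
time_s: 22.57
tcp_pos: [0.5609, 0.0176, 0.0629]
ee_rot: [2.129, 2.309, 0.001]
force: [1.7, -1.6, -2.5]
gripper_width: 0.0607
gripper_force: 56.6
```

Run:
```python
from h import *
t,ct=snap('top','top7.png');im,c=snap('wrist','w11.png'); s=ctrl.observe();print(s['force'],s['tcp_pos'])
for n,a in(('6',np.load('pics/top6.png.npy')),('7',t)):
    g=a[226:250,298:312].astype(float).sum(2).mean(0); print(n,g.round())
a=im[100:180,300:340].astype(int).mean(1); print([(100+2*i,int(v)) for i,v in enumerate(a.sum(1)[::2])])
```

```text
[ 0.1691569  -1.07392948 -1.19995559] [0.56072354 0.01758624 0.06267094]
6 [390. 388. 387. 377. 337. 271. 212. 177. 153. 147. 184. 237. 269. 277.]
7 [395. 381. 332. 271. 243. 239. 243. 242. 241. 233. 216. 176. 148. 150.]
[(100, 246), (102, 245), (104, 244), (106, 244), (108, 243), (110, 242), (112, 242), (114, 241), (116, 240), (118, 239), (120, 237), (122, 235), (124, 234), (126, 232), (128, 213), (130, 190), (132, 167), (134, 122), (136, 98), (138, 392), (140, 414), (142, 362), (144, 353), (146, 353), (148, 333), (150, 333), (152, 330), (154, 320), (156, 320), (158, 320), (160, 320), (162, 320), (164, 320), (166, 320), (168, 320), (170, 320), (172, 320), (174, 320), (176, 319), (178, 319)]
```

drive_tool:
  moves:
    - [0.6, [0.12, 0, 0], 0]
    - [0.6, [0.25, 0, 0], 0]
    - [0.6, [0.25, 0, 0], 0]

```text
time_s: 22.92
tcp_pos: [0.5604, 0.02, 0.0625]
ee_rot: [2.13, 2.31, -0.0]
force: [0.0, -3.2, -0.6]
gripper_width: 0.0607
gripper_force: 56.7
```

Run:
```python
from h import *
im,c=snap('wrist','w12.png'); s=ctrl.observe();print(s['force'],s['tcp_pos'])
for n,a in(('11',np.load('pics/w11.png.npy')),('12',im)):
    g=a[0:150:1,300:340].astype(int).mean(1).sum(1); d=np.abs(np.diff(g)); k=np.where(d>40)[0]; print(n,[(int(i),int(g[i]),int(g[i+1])) for i in k])
```

```text
[ 0.47939281 -2.30492815 -1.28906462] [0.56037793 0.01998847 0.06251476]
11 [(84, 493, 448), (85, 448, 228), (136, 98, 166), (137, 166, 392)]
12 [(84, 493, 373), (85, 373, 211), (136, 97, 163), (137, 163, 391)]
```

Cheek stays fixed in the wrist view while the tool moved 2.4 mm, so the tray is hard against it. Seating and releasing.

drive_tool:
  moves:
    - [0.6, [-0.05, 0, 0.15], 0]
    - [0.6, [-0.05, 0, 0.2], 0]
    - [0, [-0.05, 0, 0.2], 0]
    - [0, [-0.05, 0, 0.2], 0]
    - [0, [-0.05, 0, 0.2], 0]
    - [0, [-0.05, 0, 0.2], 0]
    - [0, [-0.05, 0, -4], 0]
    - [0, [-0.05, 0, -8], 0]
    - [0, [-0.05, 0, -11], 0]
    - [0, [-0.05, 0, -11], 0]

```text
time_s: 23.8
tcp_pos: [0.5631, 0.0193, 0.1785]
ee_rot: [2.125, 2.304, 0.009]
force: [0.8, -0.3, 0.5]
gripper_width: 0.0856
gripper_force: 0.0
```

Run:
```python
from h import *
to(.430,-.0130,.18,4.8)
```

```text
shift cm [ -2.15 -13.53  -0.28] dist 13.7 turns [(np.float64(-0.2), 'q6->-11'), (np.float64(-0.2), 'q6->-11'), (np.float64(179.8), 'q6->168')] | tcp [0.5631 0.0193 0.1785] phi 4.6 tilt [ 0.009 -0.    -1.   ] t 23.8 w 0.0856
```

drive_tool:
  moves:
    - [0, [12, -9, 0], 0]
    - [0, [22, -11, 0], 0]
    - [0, [22, -11, 0], 0]
    - [0, [22, -11, 0], 0]
    - [0, [22, -11, 0], 0]
    - [0, [22, -11, 0], 0]
    - [0, [22, -11, 0], 0]
    - [0, [22, -11, 0], 0]
    - [0, [22, -11, 0], 0]
    - [0, [22, -11, 0], 0]

```text
time_s: 24.63
tcp_pos: [0.4335, 0.2289, 0.1722]
ee_rot: [-2.131, -2.308, 0.0]
force: [0.1, 0.1, 0.0]
gripper_width: 0.0848
gripper_force: 0.0
```

Run:
```python
from h import *
t,c=snap('top','top8.png')
o=np.zeros((600,800,3),np.uint8)
o[:,:400]=0
o[:300,:400]=cv2.resize(t,(400,300),interpolation=cv2.INTER_AREA)
o[300:,:400]=cv2.resize(np.load('pics/top6.png.npy'),(400,300),interpolation=cv2.INTER_AREA)
o[:500,400:]=cv2.resize(t[175:300,285:385],(400,500),interpolation=cv2.INTER_CUBIC)
cv2.imwrite('pics/c8.png',o[:,:,::-1])
to(.4300,-.0150,.18,4.8)
```

```text
shift cm [-24.28  -2.28  -0.77] dist 24.4 turns [(np.float64(-0.3), 'q6->-12'), (np.float64(-0.3), 'q6->-12'), (np.float64(179.7), 'q6->167')] | tcp [0.4335 0.2288 0.1723] phi 4.5 tilt [-0. -0. -1.] t 24.6833 w 0.0849
```

View pics/c8.png

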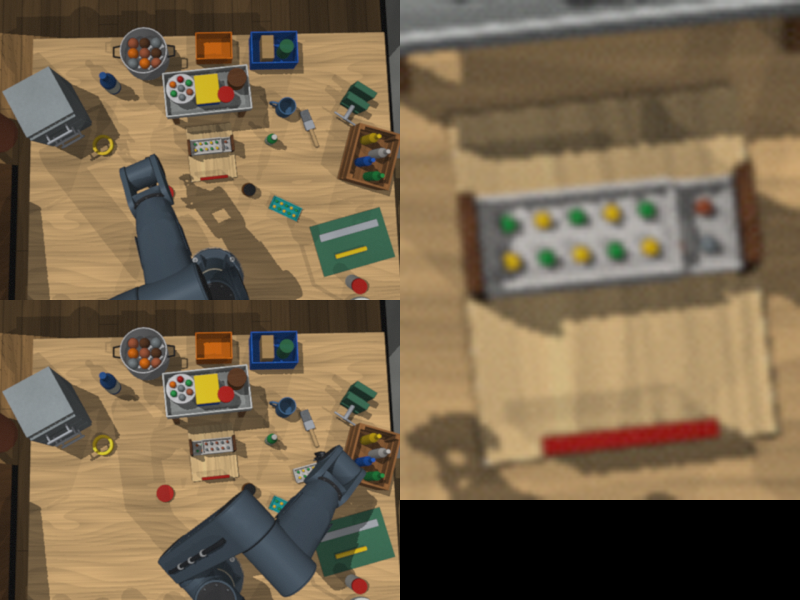

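Run:
```python
from h import *
c=ctrl.get_calibration('top'); g=lambda p:(285+(p[0]-400)/4,175+p[1]/4)
m=box(c,[g(p) for p in[(543,440),(717,422),(718,438),(546,456)]],.055)
box(c,[g(p) for p in[(472,196),(737,165),(748,270),(485,298)]],.109)
print([px2w(c,g(p),.012).round(4) for p in[(484,464),(777,434)]])
to(m[0]+.003,m[1]+.002,.16,5)
```

```text
c [ 0.4241 -0.0105] va 0.0107 5.9 vb 0.1153 -85.2
c [0.5564 0.0009] va 0.0676 5.3 vb 0.1715 -84.8
[array([0.4101, 0.0889, 0.012 ]), array([ 0.4264, -0.1108,  0.012 ])]
shift cm [-23.61  -2.52   1.23] dist 23.8 turns [(np.float64(-0.5), 'q6->-11'), (np.float64(-0.5), 'q6->-11'), (np.float64(179.5), 'q6->168')] | tcp [0.4335 0.2288 0.1723] phi 4.5 tilt [-0. -0. -1.] t 24.6833 w 0.0849
```

drive_tool:
  moves:
    - [0, [-23.6, -2.5, 1], 0]
    - [0, [-23.6, -2.5, 1], -0.4]
    - [0, [-23.6, -2.5, 1], -0.4]
    - [0, [-23.6, -2.5, 1], -0.4]
    - [0, [-23.6, -2.5, 1], -0.4]
    - [0, [-23.6, -2.5, 1], -0.4]
    - [0, [-23.6, -2.5, 1], -0.4]
    - [0, [-23.6, -2.5, 1], -0.4]
    - [0, [-23.6, -2.5, 4], -0.4]
    - [0, [-23.6, -2.5, 8], -0.4]
    - [0, [-23.6, -2.5, 11], -0.4]
    - [0, [-23.6, -2.5, 13.5], -0.4]
    - [0, [-23.6, -2.5, 14.7], -0.4]
    - [0, [-23.6, -2.5, 14.7], -0.4]
    - [0.7, [-23.6, -2.5, 14.7], -0.4]
    - [0.8, [-23.6, -2.5, 14.7], -0.4]
    - [1, [-23.6, -2.5, 14.7], -0.4]
    - [1, [-23.6, -2.5, 14.7], -0.4]
    - [1, [-23.6, -2.5, 14.7], -0.4]
    - [1, [-23.6, -2.5, 14.7], -0.4]
  force: 80

```text
time_s: 26.35
tcp_pos: [0.4273, -0.0075, 0.0261]
ee_rot: [2.121, 2.316, 0.001]
force: [-10.1, 0.4, 48.4]
gripper_width: 0.0129
gripper_force: 75.1
```

drive_tool:
  moves:
    - [1, [0, 0, 0], 0]
    - [1, [0, 0, 0], 0]

```text
time_s: 26.52
tcp_pos: [0.4273, -0.0075, 0.0262]
ee_rot: [2.121, 2.316, 0.001]
force: [-3.7, 0.3, 11.2]
gripper_width: 0.0128
gripper_force: 79.0
```

Run:
```python
from h import *
s=ctrl.observe(); p=s['tcp_pos']; print(s['force'])
u=np.radians(5.0); S=np.array([.7666+.002,.0125+.002]); X=np.array([np.cos(u),np.sin(u)]);Y=np.array([-X[1],X[0]])
d=p[:2]-S; print('rail in shelf',d@X,d@Y)
h=S-.165*X; print('home rail',h); to(h[0],h[1],p[2],5.0)
```

```text
[-3.65786895  0.32471072 11.2037552 ]
rail in shelf -0.3418774165014945 0.007817959184885695
home rail [6.04227875e-01 1.19302447e-04]
shift cm [-7.900e-01  1.769e+01  1.000e-02] dist 17.7 turns [(np.float64(0.0), 'q6->-11'), (np.float64(0.0), 'q6->-11'), (np.float64(-180.0), 'q6->-191')] | tcp [ 0.4273 -0.0075  0.0262] phi 5.0 tilt [ 0.001 -0.    -1.   ] t 26.5167 w 0.0128
```

drive_tool:
  moves:
    - [1, [0, 0.3, -0.1], 0]
    - [1, [0, 1, -0.1], 0]
    - [1, [-0.1, 2, -0.1], 0]
    - [1, [-0.15, 3, -0.1], 0]
    - [1, [-0.2, 4, -0.1], 0]
    - [1, [-0.3, 5, -0.1], 0]
    - [1, [-0.35, 6, -0.1], 0]
    - [1, [-0.4, 7, -0.1], 0]
    - [1, [-0.45, 8, -0.1], 0]
    - [1, [-0.5, 9, -0.1], 0]
    - [1, [-0.55, 10, -0.1], 0]
    - [1, [-0.6, 11, -0.1], 0]
    - [1, [-0.65, 12, -0.1], 0]
    - [1, [-0.7, 13, -0.1], 0]
    - [1, [-0.75, 14, -0.1], 0]
    - [1, [-0.8, 15, -0.1], 0]
    - [1, [-0.8, 15.7, -0.1], 0]
    - [1, [-0.8, 16.2, -0.1], 0]
    - [1, [-0.8, 16.4, -0.1], 0]
    - [1, [-0.8, 16.4, -0.1], 0]

```text
time_s: 28.18
tcp_pos: [0.5919, -0.001, 0.0264]
ee_rot: [2.121, 2.316, 0.001]
force: [1.8, 1.1, -5.8]
gripper_width: 0.013
gripper_force: 78.0
```

drive_tool:
  moves:
    - [1, [0, 0.2, 0], 0]
    - [1, [0, 0.4, 0], 0]
    - [1, [0, 0.6, 0], 0]
    - [1, [0, 0.8, 0], 0]
    - [1, [0, 0.9, 0], 0]
    - [1, [0, 0.9, 0], 0]

```text
time_s: 28.68
tcp_pos: [0.6004, -0.0003, 0.0264]
ee_rot: [2.122, 2.317, 0.0]
force: [0.8, 0.5, -5.9]
gripper_width: 0.0126
gripper_force: 78.2
```

drive_tool:
  moves:
    - [1, [0, 0.1, 0], 0]
    - [1, [0, 0.2, 0], 0]
    - [1, [0, 0.3, 0], 0]
    - [1, [0, 0.4, 0], 0]
    - [1, [0, 0.4, 0], 0]

```text
time_s: 29.1
tcp_pos: [0.6044, 0.0001, 0.0265]
ee_rot: [2.122, 2.317, 0.0]
force: [-1.5, -0.6, -4.8]
gripper_width: 0.0128
gripper_force: 78.2
```

drive_tool:
  moves:
    - [1, [0, 0.1, 0], 0]
    - [1, [0, 0.2, 0], 0]
    - [1, [0, 0.3, 0], 0]
    - [1, [0, 0.3, 0], 0]

```text
time_s: 29.43
tcp_pos: [0.6044, 0.0004, 0.0263]
ee_rot: [-2.118, -2.313, 0.007]
force: [-18.5, -1.9, 7.0]
gripper_width: 0.0129
gripper_force: 80.1
```

drive_tool:
  moves:
    - [1, [0, -0.2, 0], 0]
    - [0.7, [0, -0.2, 0], 0]
    - [0.7, [0, -0.2, -0.2], 0]
    - [0.7, [0, -0.2, -0.2], 0]
    - [0.7, [0, 0.1, -0.2], 0]
    - [0.7, [0, 0.3, -0.2], 0]
    - [0.7, [0, 0.5, -0.2], 0]
    - [0.7, [0, 0.5, -0.2], 0]

```text
time_s: 30.1
tcp_pos: [0.6102, 0.0007, 0.0284]
ee_rot: [-2.118, -2.314, 0.006]
force: [-13.6, -3.0, 10.2]
gripper_width: 0.0258
gripper_force: 6.8
```

drive_tool:
  moves:
    - [0.7, [0, -0.6, 0], 0]
    - [0.4, [0, -0.6, 0], 0]
    - [0.4, [0, -0.6, 0], 0]
    - [0.4, [0, -0.6, -1], 0]
    - [0.4, [0, -0.6, -4], 0]
    - [0.4, [0, -0.6, -7], 0]
    - [0.4, [0, -4, -11], 0]
    - [0.4, [0, -8, -15], 0]
    - [0.4, [20, -14, -17], 0]
    - [0.4, [20, -14, -17], 0]
    - [0.4, [20, -14, -17], 0]
    - [0.4, [24, -16, -17], 0]
    - [0.4, [24, -16, -17], 0]
    - [0.4, [24, -16, -17], 0]
    - [0.4, [24, -16, -17], 0]
    - [0.4, [24, -16, -17], 0]

```text
time_s: 31.43
tcp_pos: [0.4309, 0.2282, 0.1998]
ee_rot: [2.117, 2.32, 0.003]
force: [-0.2, -0.8, -0.3]
gripper_width: 0.0512
gripper_force: 0.0
```

Run:
```python
from h import *
t,c=snap('top','top9.png'); s,cs=snap('scene','scene9.png')
o=np.zeros((600,800,3),np.uint8)
o[:300,:400]=cv2.resize(t[130:250,270:430],(400,300),interpolation=cv2.INTER_CUBIC)
o[:300,400:]=cv2.resize(t,(400,300),interpolation=cv2.INTER_AREA)
o[300:,:]=cv2.resize(s[250:370,130:450],(800,300),interpolation=cv2.INTER_CUBIC)
cv2.imwrite('pics/c9.png',o[:,:,::-1])
```

```text
(no output)
```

View pics/c9.png

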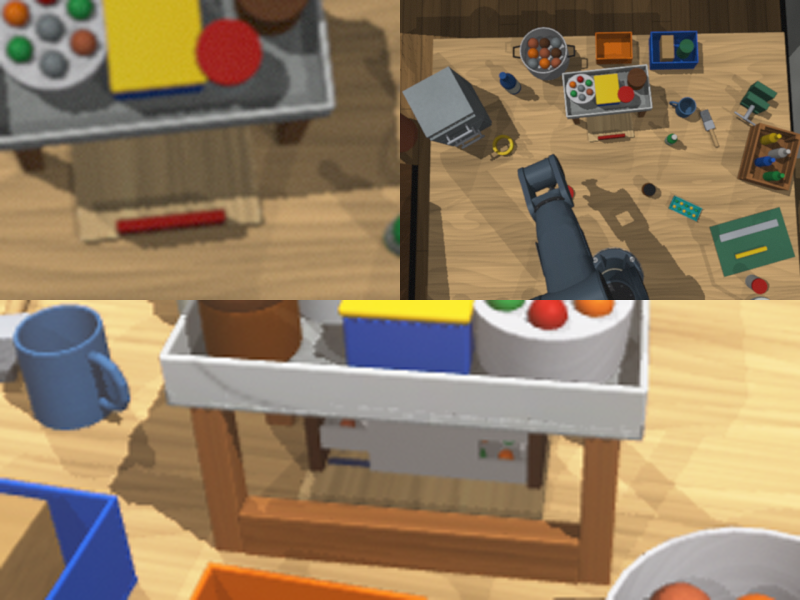

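The sled is home with the trays still staggered between the cheeks, and the other things are where they were. Handing in.

```bash
python3 -c "
from workcell import ctrl; print(ctrl.finish_job())"
```

```text
the job is handed in; nothing more can be done
None
```

I stacked all three trays that were on the bench (e, d, b, bottom to top) on the sled, staggered left, right, left. I then pushed the sled home against the stretcher, left the other things where they were, and handed the job in at about 31 s of the 210 s allowed. No verdict was returned.

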